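# Hook the instrument tray out of the drying cabinet

## Robot

A 6-joint arm with a two-finger parallel gripper is mounted at the origin on the work surface. World frame = base frame: x ahead of the robot, y to its left, z up, the work surface at z = 0. Lengths are in m, angles in rad, forces in N, time in s.
With the tool pointing down it reaches from about 0.25 to 0.775 m from the base axis. Payload 4 kg.
Tool frame: the origin (TCP) lies midway between the tips of the shut fingers; the grasp point (between the pads) lies 19 mm behind it; z points along the fingers, y is the direction in which the jaws open and shut (so a half turn about z gives the same grasp; the last joint's range is limited). The gripper opens to 94 mm and grips with 3 to 60 N. Pads are 16 mm wide; open, the fingers measure 119 mm over their backs; the gripper's body (75 mm by 177 mm) begins 78 mm behind the grasp point.
Start: joints at [1.141, 0.087, 1.371, -0, 1.684, -0.103], TCP at [0.177, 0.521, 0.206] pointing down, gripper open.
Joint ranges: [-3.1, 3.1], [-0.76, 2.03], [0.27, 2.55], [-1.08, 4.22], [0.17, 2.65], [-2.57, 2.57]. Speed limits (rad/s): [2.79, 2.79, 3.14, 3.14, 3.14, 3.14].

## Interface

Orientations are given as [roll, pitch, yaw] about the fixed x, y, z axes, in that order (R = Rz(yaw) Ry(pitch) Rx(roll)).
In Python, from bench import get_obs, snapshot, ticket gives the robot as it stands.
- The arm moves only by the shell command python3 -m creep 'ROWS' [OPENING]. ROWS is JSON, a list that holds one entry, the list of rows, each a list of 4 numbers: the shift along the tool's x, y, z in mm, then the turn about the tool's z in degrees. A call has 1 to 8 rows; each row shifts and turns the commanded pose from where the row before left it, along the tool's axes as they then stand; what a row does not reach is not made up. A row lasts 1/8 s, in which the tool goes at most 62.5 mm and 10.7 degrees, less where a joint would pass 70% of its speed; a pose out of reach is approached as far as the arm can. A call with a gripper value outside its range is refused whole. OPENING is the opening, from 0 (shut) to 1 (fully open), set as the call begins (- or left out, the last holds). The fingers move at their own pace and stop on an object; the grip force is fixed at half the most. Time passes only in rows, so rows that do not move let the fingers close. It gives the time, the measured TCP pose, the force and the opening at its end, in the units of the state.
- get_obs(): the state, without advancing time (a new reading comes with each control period).
- snapshot(name): name is "side" or "top"; returns a dict with "color" (480x640x3 uint8, red, green, blue), "depth" (480x640 float32, m along the optical axis (not along the pixel's ray), 0 where there is no reading), "fx", "fy", "cx", "cy" (pixels), "extrinsics" (4x4, takes a point from world to camera coordinates). Camera axes: x right, y down, z forward; pixel columns grow to the right and rows downward; lengths in m; the calibration is good to about 2 mm. A picture is of the moment at which its call begins.
- ticket.close_job(): hands the job in, once; it reports no verdict.
The state is a dict: "time": time; "joint_positions": joint angles; "qvel": joint speeds; "joint_torque": joint torques, N m; "tool_pos": TCP position; "ee_rot": TCP orientation; "wrist_force": force on the tool from outside, world axes, zero at the start; "wrist_torque": the same for the moment, N m; "width": finger opening in m.
Only numpy, scipy, OpenCV 4.12 (cv2) and the standard library are available. Lean on these libraries where they do the work, as an engineer would, in place of code of your own. Each camera call takes 0.05 s, during which the arm holds its last target. There are 200 camera calls.

## Task

Take the hooked rod from its rubber mat, reach under the overhanging top of the low drying cabinet, feel for the eye of the tray's drawbar, and with the hook draw the tray gently all the way out to its stop; then lay the hook back on its mat. Never push or pull on the cabinet or tray with more than about 25 N, keep the gripper and arm themselves off the cabinet and tray, and leave the plaster cast, the beaker and the jar where they are.

Things in the scene. Friction and masses are not known exactly. Their poses are not given: they have to be found in the camera images.
- cabinet: Low white drying cabinet, fixed, 260 (x) x 270 (y) x 105 mm high; origin at the centre of its underside, x from its open front to its back, z up. Only the front (-x) is open: floor 15 mm thick, side walls 12 mm, back closed. Floor, sides and top all reach forward to x = -130 mm.
- ledge_edge (a point): Middle of the lower front edge of the cabinet's top, 90 mm above the bench, cabinet axes. The top (15 mm thick) overhangs the tray from here as a ledge; the mouth below it is 246 mm wide and 75 mm high.
- tray: Steel instrument tray, 150 x 200 x 40 mm, on runners along the cabinet's x, about 9 N of friction. Origin on its centre plane, 22 mm above the bench; at the start (home) right above the cabinet's origin. It slides out towards -x of the cabinet by 90 mm to a hard stop, and stays where it is left.
- tray_front (a point): Middle of the tray's front wall, outer face, 45 mm above the bench, 39 mm in front of the tray's origin; 91 mm behind the ledge's edge at the start. A drawbar comes out here towards -x: a level flat strap 30 mm wide, 6 mm thick, mid-plane at this height, ending in a level eye of 6 mm round bar. Hole 15 (x) x 26 mm (y), centred on y = 0, 27 mm free below it.
- ledge_mid (a point): Middle of the ledge's underside, where the eye hides: the drawbar is clamped in the tray front, set to any length (unmeasured), and does not slip below 60 N. The eye's centre is 16 to 64 mm in front of point tray_front. Between hole and tray is flat strap; before the hole only the bar. Pulling the eye brings the tray.
- hook: Hooked rod, loose, about 0.14 kg; origin at the centre of its handle's underside, x along the rod to the hook, z up as it stands on the mat. White flat-sided handle 110 (x) x 22 (y) x 34 mm high, x = -55 to +55 mm. From its front an 8 mm thick steel rod runs on, axis 24 mm above the underside, to x = 140 mm, where it turns straight down.
- hook_center (a point): Centre of the hook's handle, 17 mm above its underside, axes as the hook; the place to grip, across y (22 mm wide).
- hook_tip (a point): Lowest spot of the hook's round-ended, 8 mm thick point: 140 mm ahead of hook_center (x), 15 mm lower, and 18 mm below the rod's underside.
- mat: Grey rubber mat, fixed, 300 x 130 x 3 mm, origin at the centre of its underside, x along its length. It lies to the robot's left or right; the hook stands on it.
- cast: Plaster dental cast, 60 x 55 x 29 mm, standing loose on a blue pad on the other side from the rubber mat; origin under its centre. A bystander.
- beaker: Blue plastic beaker, 68 mm across, 70 mm high, loose on the same blue pad; origin under its centre. A bystander.
- jar: Glass jar with a steel cap, 56 mm across, 75 mm high, standing loose about half-way back on the cabinet's top; origin under its centre. A bystander.
There are look-alikes about, which are no part of the job. There is more than one size of the hook; the job needs the middle-sized.

How it is judged:
By the outcome, as a careful person would: the job done as asked, in the order asked, and still so for the second after the job is handed in, with the robot touching nothing.
It also fails if it takes over 72 s, if anything falls off the work surface, if the arm or the gripper's body presses on something with over 40 N, if the wrist force passes 120 N, or if a joint passes its speed limit or range.

## Working session

There is one attempt and no reset: what is moved stays moved. The work goes in short steps, Python scripts to look and compute and a shell command to move; the robot and the scene stay as the last step left them, time stands still between calls to the robot, and variables do not carry over. Pictures are saved under pics/ and viewed, on a budget of 10 in all, crops included, one or two more only if the job needs it, and the job is handed in when it is done.

```bash
ls; mkdir -p pics; python3 - <<'E'
from bench import get_obs, snapshot
import cv2,numpy as np
for n in("side","top"):
    s=snapshot(n); cv2.imwrite(f"pics/{n}0.png",s["color"][...,::-1]); np.savez(f"{n}0.npz",**s)
    E=s["extrinsics"];print(n,s["fx"],s["cx"],s["cy"],(-E[:3,:3].T@E[:3,3]).round(3),E[:3,:3].round(2).tolist())
o=get_obs();print(o)
E
```

```text
pics
side 537.2049357011948 312.3304039401138 231.01654750629962 [ 0.05  -0.793  0.819] [[0.9, -0.44, 0.02], [-0.27, -0.58, -0.77], [0.35, 0.69, -0.64]]
top 456.15706009968886 323.14215064989406 236.53295626958726 [0.227 0.021 1.229] [[-0.17, -0.99, -0.0], [-0.96, 0.17, -0.2], [0.2, -0.03, -0.98]]
{'time': 0.1, 'joint_positions': array([ 1.14091891e+00,  8.78580643e-02,  1.37208035e+00,  1.60259814e-05,
        1.68361077e+00, -1.03123096e-01]), 'qvel': array([ 7.26861507e-05, -1.34500602e-03, -3.50994502e-03,  2.67118863e-04,
       -9.65759510e-04, -9.91343006e-05]), 'joint_torque': array([ 3.20443127e-03, -3.41252553e+01, -3.03301942e+01,  7.20605417e-02,
        3.04056890e-02, -1.10463941e-04]), 'tool_pos': array([0.1763386 , 0.52044502, 0.20444537]), 'ee_rot': array([-3.13964816e+00, -2.17248891e-04,  2.81483991e+00]), 'wrist_force': array([-0.09896786,  0.41697827, -0.45304287]), 'wrist_torque': array([ 0.01837763,  0.00783162, -0.03480247]), 'width': 0.09396433941955888}
```

View pics/top0.png

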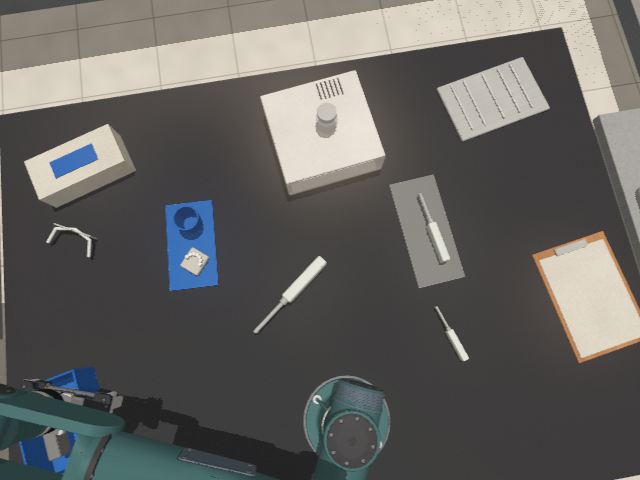

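View pics/side0.png

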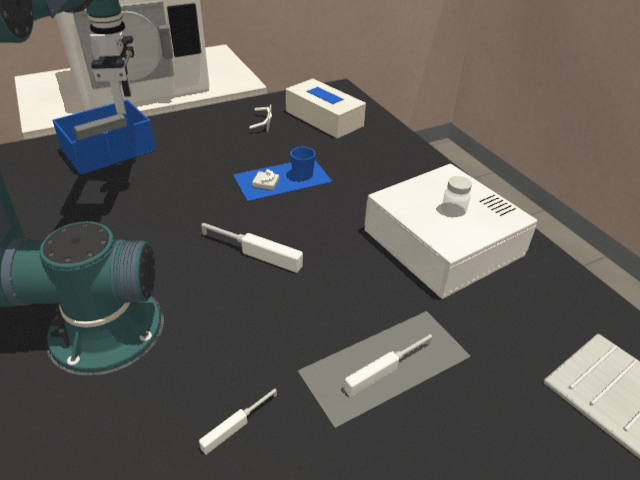

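Top view: the cabinet is at about (322,132) with the jar on it at (326,118), the mat and its hook at (428,232), and the blue pad at (191,245). Two look-alike hooks lie off the mat at (290,293) and (452,335). Next I'll measure, and check which cabinet face is open.

```bash
cat > h.py <<'E'
import numpy as np,cv2
def cloud(s):
    d=s["depth"];v,u=np.mgrid[:480,:640];E=s["extrinsics"]
    p=np.stack([(u-s["cx"])/s["fx"]*d,(v-s["cy"])/s["fy"]*d,d],-1)
    return (p-E[:3,3])@E[:3,:3]   # R^T (p-t)
def ray(s,u,v,z):
    E=s["extrinsics"];c=-E[:3,:3].T@E[:3,3];r=E[:3,:3].T@np.array([(u-s["cx"])/s["fx"],(v-s["cy"])/s["fy"],1])
    return c+r*(z-c[2])/r[2]
def proj(s,p):
    E=s["extrinsics"];q=E[:3,:3]@p+E[:3,3];return np.array([q[0]/q[2]*s["fx"]+s["cx"],q[1]/q[2]*s["fy"]+s["cy"]])
def rect(P):
    (c,wh,a)=cv2.minAreaRect(P[:,:2].astype(np.float32)*1000);b=cv2.boxPoints((c,wh,a));return np.round(c,1),np.round(wh,1),round(a,2),b.round(0).tolist()
E
python3 - <<'E'
from h import *
T=np.load("top0.npz");S=np.load("side0.npz")
out=[]
for n,s,rois in(("top",T,dict(cab=(250,60,400,205),hook=(385,170,470,292),big=(245,250,335,340),small=(425,300,475,365))),("side",S,dict(cab=(355,160,545,300),hook=(295,310,475,420)))):
    P=cloud(s);c=s["color"].astype(int);white=(c.min(-1)>135)
    for k,(a,b,e,f) in rois.items():
        m=np.zeros((480,640),bool);m[b:f,a:e]=True
        Q=P[m]
        if k=="cab":
            t=Q[(abs(Q[:,2]-.105)<.006)];print(n,k,rect(t),np.median(t[:,2]))
            j=Q[(abs(Q[:,2]-.18)<.006)];print("jar",rect(j),len(j))
        else:
            t=Q[(Q[:,2]>.028)&(Q[:,2]<.06)];print(n,k,rect(t),np.percentile(t[:,2],[5,50,95]).round(4))
            t=P[m&(P[...,2]>.01)];print("  rod+handle",rect(t))
            if k=="hook":
                g=m&(P[...,2]<.012)&(c.min(-1)>80);print(" mat",rect(P[g]),np.median(P[g][:,2]))
im=S["color"][150:310,340:560,::-1];im=cv2.convertScaleAbs(cv2.resize(im,None,fx=2.5,fy=2.5,interpolation=cv2.INTER_CUBIC))
im2=T["color"][60:205,245:400,::-1];im2=cv2.resize(im2,(im.shape[1]//2*1-35,400-160))
cv2.imwrite("pics/c1.png",im)
E
```

```text
top cab (array([757.2, -65.8]), array([265.1, 270.2]), 6.92, [[609.0, 52.0], [642.0, -216.0], [905.0, -184.0], [873.0, 84.0]]) 0.10637978401887431
jar (array([755.8, -77.4]), array([47.5, 49.5]), 80.74, [[728.0, -97.0], [776.0, -105.0], [784.0, -58.0], [735.0, -50.0]]) 300
top hook (array([ 452.5, -316. ]), array([197.1,  23.5]), 8.7, [[353.0, -319.0], [357.0, -342.0], [552.0, -313.0], [548.0, -289.0]]) [0.0295 0.0361 0.0412]
  rod+handle (array([ 340.8, -232.3]), array([257.1, 492.2]), 51.82, [[68.0, -181.0], [455.0, -486.0], [614.0, -283.0], [227.0, 21.0]])
 mat (array([ 452.8, -303.9]), array([302.7, 133.8]), 4.16, [[297.0, -248.0], [307.0, -382.0], [609.0, -360.0], [599.0, -226.0]]) 0.004070106273798914
top big (array([335.5,  93.7]), array([ 29.2, 259.9]), 37.53, [[245.0, 188.0], [403.0, -18.0], [426.0, -0.0], [268.0, 206.0]]) [0.0345 0.044  0.0488]
  rod+handle (array([338.3,  89.6]), array([179.5, 201.7]), 78.37, [[221.0, 22.0], [419.0, -19.0], [455.0, 157.0], [258.0, 198.0]])
top small (array([ 136.8, -311.6]), array([80.8, 14.6]), 18.25, [[96.0, -317.0], [101.0, -331.0], [17
[... 211 characters left out ...]
3, -69. ]), array([266.3, 273.4]), 7.04, [[606.0, 50.0], [640.0, -221.0], [904.0, -188.0], [871.0, 83.0]]) 0.10358803859101161
jar (array([754. , -82.5]), array([52.4, 47.5]), 23.5, [[720.0, -71.0], [739.0, -115.0], [787.0, -94.0], [769.0, -50.0]]) 276
side hook (array([ 448.9, -319.8]), array([197.9,  24.6]), 8.16, [[349.0, -322.0], [353.0, -346.0], [549.0, -318.0], [545.0, -294.0]]) [0.0289 0.0351 0.0379]
  rod+handle (array([ 255.9, -504.6]), array([696.7, 125.5]), 44.23, [[-38.0, -703.0], [50.0, -793.0], [549.0, -307.0], [462.0, -217.0]])
 mat (array([ 451.2, -304.5]), array([305.6, 136.9]), 4.18, [[294.0, -247.0], [304.0, -384.0], [609.0, -362.0], [599.0, -225.0]]) 0.0020473737323864726
```

View pics/c1.png

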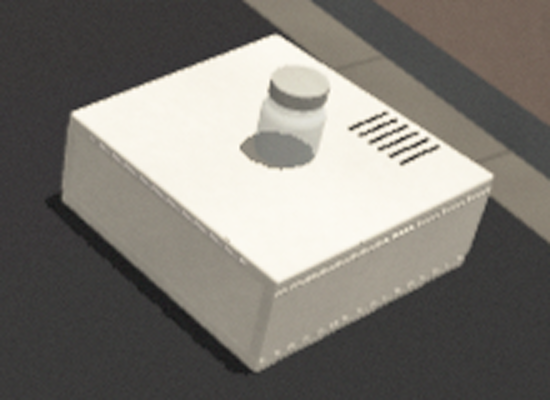

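The crop shows the cabinet's left face (robot side) plain and pale, with vents at the back of the top. I'll use the depth data to see whether that face is open.

```bash
python3 - <<'E'
from h import *
T=np.load("top0.npz");S=np.load("side0.npz")
a=np.radians(7.0);R=np.array([[np.cos(a),np.sin(a)],[-np.sin(a),np.cos(a)]])
for n,s in(("side",S),("top",T)):
    P=cloud(s);L=P.copy();L[...,:2]=(P[...,:2]-[.7563,-.0672])@R.T;L*=1000
    if n=="side":
        for v in range(195,300,6):
            print(v,[(L[v,u].round(0).astype(int).tolist(),int(s["color"][v,u].mean())) for u in range(372,450,15)])
    else:
        for u in (310,330,350,370):print(u,[(v,L[v,u].round(0).astype(int).tolist(),int(s["color"][v,u].mean())) for v in range(158,200,4)])
E
```

```text
195 [([-121, 128, 103], 244), ([-91, 111, 103], 243), ([-64, 90, 105], 243), ([-33, 74, 103], 242), ([-4, 55, 104], 242), ([-29, -8, 152], 203)]
201 [([-132, 114, 99], 136), ([-110, 88, 107], 242), ([-79, 73, 104], 243), ([-49, 56, 104], 243), ([-19, 39, 103], 243), ([-29, -11, 138], 186)]
207 [([-123, 122, 74], 137), ([-122, 73, 105], 243), ([-92, 57, 103], 242), ([-62, 41, 102], 241), ([-34, 22, 102], 242), ([-30, -16, 125], 129)]
213 [([-122, 120, 57], 137), ([-132, 60, 100], 154), ([-107, 40, 104], 242), ([-80, 21, 104], 241), ([-51, 5, 104], 242), ([-28, -17, 109], 129)]
219 [([-120, 121, 38], 136), ([-72, 120, 19], 137), ([-119, 25, 102], 242), ([-89, 10, 99], 242), ([-66, -12, 105], 243), ([-37, -29, 104], 245)]
225 [([-117, 122, 17], 141), ([-82, 108, 13], 135), ([-132, 10, 101], 156), ([-106, -9, 103], 243), ([-80, -27, 104], 243), ([-50, -42, 101], 245)]
231 [([-126, 109, 12], 141), ([-95, 91, 12], 138), ([-68, 69, 15], 138), ([-121, -25, 104], 242), ([-96, -44, 106], 244), ([-66, -58, 103], 244)]
237 [([-129, 104, -1], 69), ([-111, 72, 13], 138), ([-83, 51, 16], 136), ([-1
[... 2059 characters left out ...]
6, 23, 3], 84), (194, [-157, 26, 0], 83), (198, [-168, 29, 0], 80)]
350 [(158, [-108, -42, 104], 223), (162, [-120, -39, 106], 223), (166, [-129, -36, 102], 157), (170, [-110, -47, 14], 148), (174, [-121, -43, 15], 145), (178, [-127, -43, -2], 80), (182, [-142, -37, 8], 74), (186, [-150, -35, 0], 84), (190, [-162, -31, 1], 82), (194, [-174, -28, 3], 81), (198, [-183, -25, -3], 80)]
370 [(158, [-122, -93, 101], 226), (162, [-103, -108, 13], 146), (166, [-116, -104, 17], 146), (170, [-127, -100, 16], 144), (174, [-133, -100, 1], 72), (178, [-144, -96, 0], 82), (182, [-155, -93, 0], 82), (186, [-168, -88, 4], 80), (190, [-177, -86, -3], 78), (194, [-190, -81, 5], 77), (198, [-200, -78, 1], 77)]
```

The front is open: depth sees the cabinet floor and inner walls. Cabinet centre is about (0.756,-0.067) with yaw 7.0°. Both views give the mat hook a length of 197-198 mm, so it is the middle size. I'll refine its pose and start the move at the same time.

```bash
python3 - <<'E'
from h import *
T=np.load("top0.npz");S=np.load("side0.npz")
for n,s,(a,b,e,f) in(("top",T,(400,190,460,270)),("side",S,(335,330,440,400))):
    g=s["color"].astype(int).min(-1)
    for th in (185,200,215):
        m=np.zeros_like(g,np.uint8);m[b:f,a:e]=(g>th)[b:f,a:e]
        cs,_=cv2.findContours(m,cv2.RETR_EXTERNAL,cv2.CHAIN_APPROX_NONE);c=max(cs,key=cv2.contourArea)[:,0]
        print(n,th,len(c),rect(np.array([ray(s,u,v,.037) for u,v in c])))
    print(g[b:f,a:e].max(), g[240 if n=="top" else 370][a:e].tolist())
E
python3 -m creep '[[[-30.6,-45.3,0,0],[-30.6,-45.3,0,0],[-30.6,-45.3,0,0],[-30.6,-45.3,0,0],[-30.6,-45.3,0,0],[-30.6,-45.3,0,0],[-30.6,-45.3,0,0],[-30.6,-45.3,0,0]]]' 1
python3 -m creep '[[[-30.6,-45.3,0,0],[-30.6,-45.3,0,0],[-30.6,-45.3,0,0],[-30.6,-45.3,0,0],[-30.6,-45.3,0,0],[-30.6,-45.3,0,0],[-30.6,-45.3,0,0],[-30.6,-45.3,0,0]]]'
```

```text
top 185 84 (array([ 409.5, -322.4]), array([107.2,  19.5]), 8.31, [[355.0, -320.0], [358.0, -340.0], [464.0, -324.0], [461.0, -305.0]])
top 200 82 (array([ 410. , -322.8]), array([104.7,  18.6]), 8.48, [[357.0, -321.0], [360.0, -340.0], [463.0, -324.0], [460.0, -306.0]])
top 215 70 (array([ 408.4, -318.4]), array([99.6,  5.4]), 7.76, [[359.0, -322.0], [359.0, -328.0], [458.0, -314.0], [457.0, -309.0]])
219 [67, 67, 66, 67, 66, 98, 134, 134, 134, 134, 133, 134, 134, 133, 134, 133, 134, 134, 134, 134, 134, 133, 134, 134, 133, 133, 132, 132, 132, 119, 81, 97, 116, 117, 140, 183, 209, 217, 215, 214, 214, 214, 199, 155, 133, 133, 133, 132, 133, 133, 132, 133, 133, 118, 77, 68, 68, 68, 68, 66]
side 185 175 (array([ 447.2, -320.3]), array([190.6,  20.9]), 8.41, [[351.0, -324.0], [354.0, -345.0], [543.0, -317.0], [540.0, -296.0]])
side 200 114 (array([ 410.7, -325.8]), array([115.7,  20. ]), 8.27, [[352.0, -324.0], [355.0, -344.0], [469.0, -327.0], [466.0, -308.0]])
side 215 112 (array([ 406.6, -326.3]), array([106.1,  18.9]), 8.44, [[353.0, -325.0], [356.0, -343.0], [460.0, -328.0], [458.0, -309.0]])
242 [126, 126, 128, 128, 129, 126, 125, 127, 127, 128, 127, 126, 129, 127, 123, 125, 129, 127, 126, 127, 128, 130, 151, 184, 215, 231, 238, 239, 239, 239, 239, 240, 239, 240, 240, 240, 240, 242, 240, 241, 238, 236, 231, 224, 209, 177, 159, 147, 149, 147, 149, 148, 146, 146, 145, 143, 143, 142, 137, 134, 131, 127, 127, 127, 126, 127, 125, 126, 126, 127, 126, 125, 128, 126, 128, 124, 127, 125, 127, 124, 125, 128, 126, 129, 126, 125, 127, 128, 127, 128, 126, 127, 127, 127, 126, 126, 126, 126, 126, 129, 126, 126, 125, 127, 125]
time: 1.1
tool_pos: [0.2919, 0.0975, 0.2052]
ee_rot: [3.141, 0.001, 2.816]
wrist_force: [1.1, -0.6, -0.0]
width: 0.094
time: 2.1
tool_pos: [0.4076, -0.3244, 0.2049]
ee_rot: [3.141, -0.001, 2.814]
wrist_force: [-0.1, 0.1, 0.1]
width: 0.0942
```

```bash
python3 -m creep '[[[0,0,0,10.2],[0,0,0,10.2],[0,0,0,10.2],[0,0,0,10.2],[0,0,0,10.2],[0,0,0,10.2],[0,0,0,10.2],[0,0,0,10.2]]]' 0.6
python3 -m creep '[[[0,0,0,10.2],[0,0,0,10.2],[0,0,0,10.2],[0,0,0,10.2],[0,0,0,10.2],[0,0,0,10.2],[0,0,40,10.0],[0,0,30,0]]]'
python3 - <<'E'
from bench import snapshot
import cv2,numpy as np
from h import *
s=snapshot("side");cv2.imwrite("pics/s1.png",cv2.resize(s["color"][200:440,260:500,::-1],None,fx=2,fy=2))
E
```

```text
time: 3.1
tool_pos: [0.4073, -0.3225, 0.2047]
ee_rot: [-3.14, -0.001, 1.385]
wrist_force: [-0.3, -0.8, 0.8]
width: 0.0562
time: 4.1
tool_pos: [0.4071, -0.3223, 0.1337]
ee_rot: [-3.14, 0.001, 0.147]
wrist_force: [-0.2, 0.3, -0.2]
width: 0.0566
```

View pics/s1.png

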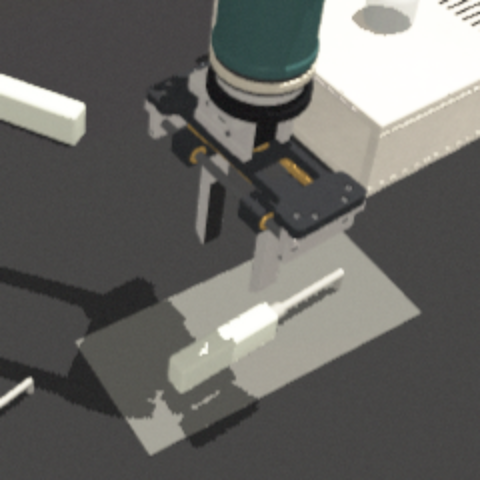

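The gripper is above the handle with the jaws across it, aligned with the rod. I'll descend and grip.

```bash
python3 -m creep '[[[1,2.2,30,0],[0,0,30,0],[0,0,30,0],[0,0,20,0],[0,0,12,0],[0,0,5,0],[0,0,0,0]]]'
python3 -m creep '[[[0,0,0,0],[0,0,0,0],[0,0,0,0],[0,0,0,0],[0,0,0,0],[0,0,0,0]]]' 0
python3 -m creep '[[[0,0,-10,0],[0,0,-20,0],[0,0,-40,0],[0,0,-40,0],[0,0,-25,0],[0,0,0,0]]]'
python3 - <<'E'
from bench import snapshot
import cv2,numpy as np
from h import *
a=snapshot("side");b=snapshot("top")
np.savez("s2.npz",**a);np.savez("t2.npz",**b)
cv2.imwrite("pics/s2.png",np.hstack([cv2.resize(x[...,::-1],(400,400)) for x in(a["color"][150:400,280:530],b["color"][130:330,340:540])]))
E
```

```text
time: 5.03
tool_pos: [0.4091, -0.325, 0.0089]
ee_rot: [3.141, -0.0, 0.148]
wrist_force: [-0.0, 0.2, -0.4]
width: 0.0562
time: 5.78
tool_pos: [0.409, -0.3247, 0.0087]
ee_rot: [-3.141, -0.0, 0.148]
wrist_force: [-0.5, 0.8, 1.8]
width: 0.0215
time: 6.52
tool_pos: [0.4101, -0.326, 0.1463]
ee_rot: [3.137, -0.004, 0.148]
wrist_force: [-0.1, 0.2, -2.4]
width: 0.0219
```

View pics/s2.png

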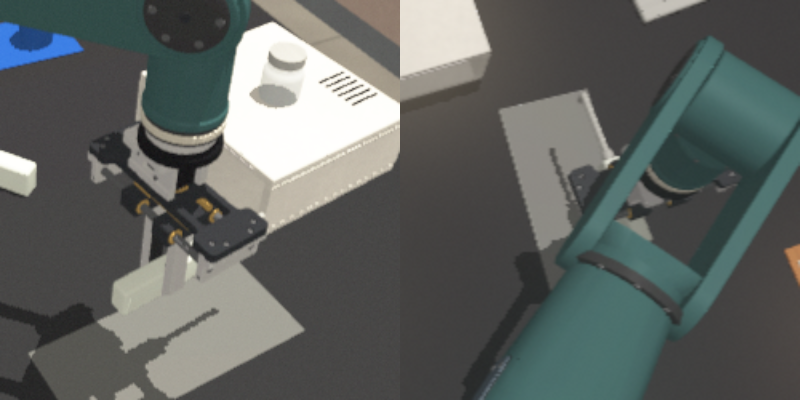

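The hook is held (width 22 mm) and level, with the rod visible in the top crop from (583,98) to (605,150). Next I'll measure where the rod tip really is relative to the TCP and work out the approach.

```bash
python3 - <<'E'
from h import *
from bench import get_obs
o=get_obs();t=np.array(o["tool_pos"]);yaw=o["ee_rot"][2];d=np.array([np.cos(yaw),np.sin(yaw)]);n=np.array([-d[1],d[0]])
for f,(a,b,e,g) in(("t2.npz",(420,170,450,225)),("s2.npz",(380,240,470,330))):
    s=np.load(f);P=cloud(s)[b:g,a:e].reshape(-1,3)
    q=(P[:,:2]-t[:2]);L=np.stack([q@d,q@n,P[:,2]-t[2]],1)*1000
    m=(abs(L[:,1])<25)&(L[:,0]>60)&(L[:,0]<170)&(abs(L[:,2]-18)<25)
    M=L[m];print(f,m.sum(),M[np.argsort(M[:,0])][::max(1,m.sum()//14)].round(0).astype(int).tolist(),M[-1:] if 0 else M.max(0).round(1))
    print(np.polyfit(M[:,0],M[:,1],1),np.polyfit(M[:,0],M[:,2],1))
a=np.radians(7.0);c=np.array([.7563,-.0672]);x=np.array([np.cos(a),np.sin(a)])
print("ledge",c-.13*x)
for dep in(-30,0,25,60):
    print("tip at depth",dep,"TCP",(c+x*(-.13+dep/1000-.14)).round(4))
E
```

```text
t2.npz 124 [[60, 1, 25], [63, 3, 27], [68, -2, 24], [73, 1, 26], [79, 1, 24], [86, 3, 23], [91, 5, 25], [97, 0, 26], [103, 4, 20], [109, 3, 24], [115, -2, 24], [122, 0, 22], [128, -1, 28], [134, -2, 24], [139, 1, 23], [142, 4, 8]] [144.1   7.9  29.3]
[0.0044953  1.04191413] [-0.05745233 29.21156489]
s2.npz 12 [[134, -4, 28], [137, -4, 25], [138, -6, 23], [139, -2, 24], [139, -5, 24], [139, -8, 21], [139, -6, 25], [140, -1, 25], [141, -6, 21], [141, -3, 24], [141, -2, 25], [142, -4, 24]] [141.9  -0.7  27.9]
[  0.13929041 -23.5462386 ] [-0.39661535 79.33496985]
ledge [ 0.627269   -0.08304301]
tip at depth -30 TCP [ 0.4585 -0.1038]
tip at depth 0 TCP [ 0.4883 -0.1001]
tip at depth 25 TCP [ 0.5131 -0.0971]
tip at depth 60 TCP [ 0.5479 -0.0928]
```

```bash
python3 -m creep '[[[16,-42.5,0,0],[16,-42.5,0,0],[16,-42.5,0,0],[16,-42.5,0,0],[16,-42.5,0,1.5],[0,0,40,0],[0,0,40,0],[0,0,27,0]]]'
python3 -m creep '[[[0,0,0,0],[0,0,0,0]]]'
python3 - <<'E'
from bench import snapshot
import cv2,numpy as np
from h import *
a=snapshot("side");b=snapshot("top")
np.savez("s3.npz",**a);np.savez("t3.npz",**b)
cv2.imwrite("pics/s3.png",np.hstack([cv2.resize(x[...,::-1],(400,400)) for x in(a["color"][120:320,270:470],b["color"][110:310,220:420])]))
E
```

```text
time: 7.62
tool_pos: [0.4539, -0.1015, 0.0322]
ee_rot: [-3.139, 0.006, 0.122]
wrist_force: [-0.2, 0.6, -0.9]
width: 0.0219
time: 7.88
tool_pos: [0.4568, -0.1028, 0.0366]
ee_rot: [-3.141, 0.0, 0.122]
wrist_force: [-0.4, 0.5, -1.1]
width: 0.0217
```

View pics/s3.png

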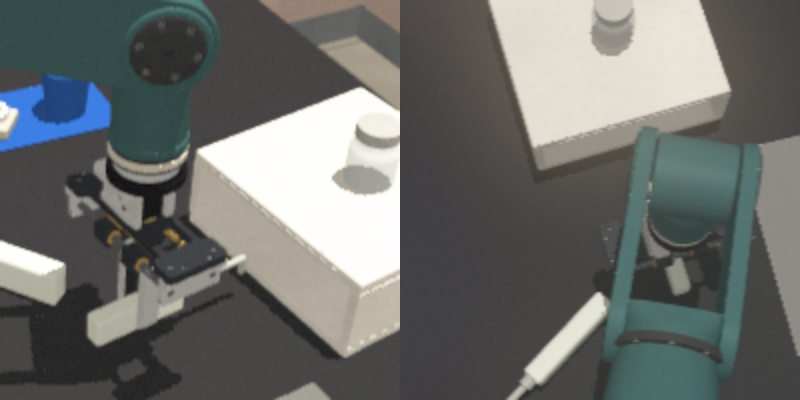

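The hook tip is just short of the cabinet mouth at (243,260) in the side crop, and the arm is clear of the cabinet. I'll go to the mouth and then feel forward in short typed steps, with a force guard that stops the chain.

```bash
cat > guard.py <<'E'
import sys,numpy as np
from bench import get_obs
# stops a chain of moves (exit 1) once the force along/sideways/vertical passes the limit
lim=float(sys.argv[1]);o=get_obs();a=np.radians(7);w=o["wrist_force"];x=np.array([np.cos(a),np.sin(a),0])
f=np.array([w@x,w@np.array([-x[1],x[0],0]),w[2]]);p=o["tool_pos"]
dep=((p[:2]+.14*x[:2]-[.627269,-.083043])@x[:2])*1000
print("depth %.1f"%dep,"side %.1f"%((p[:2]-[.627269,-.083043])@[-x[1],x[0]]*1000),"z %.1f"%(p[2]*1000),"F",f.round(1),"t %.1f"%o["time"])
sys.exit(bool(abs(f[0])>lim or abs(f[1])>lim or abs(f[2]+1)>lim))
E
C="python3 -m creep"; G="python3 guard.py"
$C '[[[10,0,0,0],[10,0,0,0],[8,0,0,0],[4,0,0,0],[0,0,0,0]]]' >/dev/null; $G 3 &&
$C '[[[1.5,0,0,0],[1.5,0,0,0]]]' >/dev/null; $G 3 &&
$C '[[[1.5,0,0,0],[1.5,0,0,0]]]' >/dev/null; $G 3 &&
$C '[[[1.5,0,0,0],[1.5,0,0,0]]]' >/dev/null; $G 3 &&
$C '[[[1.5,0,0,0],[1.5,0,0,0]]]' >/dev/null; $G 3 &&
$C '[[[1.5,0,0,0],[1.5,0,0,0]]]' >/dev/null; $G 3
```

```text
depth 0.5 side 1.3 z 36.3 F [ 0.2 -0.3 -1.3] t 8.6
depth 3.2 side 1.2 z 36.4 F [-0.5 -0.3 -1.8] t 8.8
depth 6.4 side 1.2 z 36.5 F [ 0.5  0.3 -0.7] t 9.1
depth 9.4 side 1.2 z 36.5 F [-0.1  0.6 -0.3] t 9.3
depth 12.4 side 1.2 z 36.5 F [ 0.7 -0.6 -1.6] t 9.6
depth 15.4 side 1.2 z 36.5 F [ 0.4  0.3 -1.3] t 9.8
```

```bash
C="python3 -m creep"; G="python3 guard.py"; q=/dev/null
$C '[[[1.5,0,0,0],[1.5,0,0,0]]]' >$q && $G 2.5 &&
$C '[[[1.5,0,0,0],[1.5,0,0,0]]]' >$q && $G 2.5 &&
$C '[[[1.5,0,0,0],[1.5,0,0,0]]]' >$q && $G 2.5 &&
$C '[[[1.5,0,0,0],[1.5,0,0,0]]]' >$q && $G 2.5 &&
$C '[[[1.5,0,0,0],[1.5,0,0,0]]]' >$q && $G 2.5 &&
$C '[[[1.5,0,0,0],[1.5,0,0,0]]]' >$q && $G 2.5 &&
$C '[[[1.5,0,0,0],[1.5,0,0,0]]]' >$q && $G 2.5 &&
$C '[[[1.5,0,0,0],[1.5,0,0,0]]]' >$q && $G 2.5 &&
$C '[[[1.5,0,0,0],[1.5,0,0,0]]]' >$q && $G 2.5 &&
$C '[[[1.5,0,0,0],[1.5,0,0,0]]]' >$q && $G 2.5 &&
$C '[[[1.5,0,0,0],[1.5,0,0,0]]]' >$q && $G 2.5 &&
$C '[[[1.5,0,0,0],[1.5,0,0,0]]]' >$q && $G 2.5 &&
$C '[[[1.5,0,0,0],[1.5,0,0,0]]]' >$q && $G 2.5 &&
$C '[[[1.5,0,0,0],[1.5,0,0,0]]]' >$q && $G 2.5
```

```text
depth 18.4 side 1.2 z 36.5 F [ 0.3 -0.1 -0.9] t 10.1
depth 21.4 side 1.2 z 36.5 F [ 0.2  0.2 -1.7] t 10.3
depth 24.4 side 1.2 z 36.5 F [ 0.1  0.5 -2.5] t 10.6
depth 27.4 side 1.2 z 36.4 F [-0.4 -0.6 -1.1] t 10.8
depth 30.4 side 1.2 z 36.4 F [ 0.2 -0.2 -1.4] t 11.1
depth 33.4 side 1.2 z 36.5 F [ 0.1 -0.4 -1. ] t 11.3
depth 36.4 side 1.2 z 36.5 F [-0.1 -0.1 -0.7] t 11.6
depth 39.4 side 1.2 z 36.5 F [-0.  -0.2 -1.9] t 11.8
depth 42.4 side 1.2 z 36.4 F [-0.4  0.3 -2.1] t 12.1
depth 45.4 side 1.2 z 36.5 F [ 0.5  0.3 -1.2] t 12.3
depth 46.3 side 1.3 z 36.2 F [-8.  -0.6  2.3] t 12.6
```

Contact at depth 45.8 mm, with 8 N of axial force. That puts the hole's centre about 17.5 mm deeper, at roughly 63.5 mm, which is inside the allowed 27-75 mm. I'll back off, rise over the bar, advance and lower with the guard on.

```bash
C="python3 -m creep"; G="python3 guard.py"; q=/dev/null
$C '[[[-3,0,0,0],[-2,0,0,0],[0,0,0,0]]]' >$q && $G 3 &&
$C '[[[0,0,-5,0],[0,0,-8,0],[0,0,-8,0],[0,0,0,0]]]' >$q && $G 3 &&
$C '[[[3,0,0,0],[3,0,0,0],[3,0,0,0]]]' >$q && $G 3 &&
$C '[[[3,0,0,0],[3,0,0,0],[3,0,0,0]]]' >$q && $G 3 &&
$C '[[[2,0,0,0],[0,0,0,0]]]' >$q && $G 3 &&
$C '[[[0,0,2,0],[0,0,1.5,0]]]' >$q && $G 3 &&
$C '[[[0,0,1.5,0],[0,0,1.5,0]]]' >$q && $G 3 &&
$C '[[[0,0,1.5,0],[0,0,1.5,0]]]' >$q && $G 3 &&
$C '[[[0,0,1.5,0],[0,0,1.5,0]]]' >$q && $G 3 &&
$C '[[[0,0,1.5,0],[0,0,1.5,0]]]' >$q && $G 3 &&
$C '[[[0,0,1.5,0],[0,0,1.5,0]]]' >$q && $G 3 
```

```text
depth 43.6 side 1.2 z 36.6 F [-0.3 -0.1 -1. ] t 13.0
depth 44.2 side 0.8 z 58.9 F [-0.3  0.3 -1.2] t 13.5
depth 52.4 side 1.3 z 57.1 F [-0.   0.4 -0.6] t 13.8
depth 61.5 side 1.2 z 57.4 F [ 0.7 -0.1 -1.8] t 14.2
depth 63.4 side 1.2 z 57.5 F [-0.5  1.1 -1.7] t 14.5
depth 63.1 side 1.2 z 53.8 F [ 0.5 -0.8 -1.2] t 14.7
depth 63.3 side 1.2 z 50.8 F [ 0.3  0.  -1.5] t 15.0
depth 63.3 side 1.2 z 47.8 F [ 0.1 -0.9 -1.8] t 15.2
depth 63.3 side 1.2 z 44.9 F [ 0.2 -0.1 -1.2] t 15.5
depth 63.3 side 1.2 z 41.9 F [-0.1  0.9 -1.4] t 15.7
depth 63.3 side 1.2 z 38.9 F [-1.2 -0.2 -0.1] t 16.0
```

The tip went down through the eye with no contact. Now the gentle pull, starting slowly.

```bash
C="python3 -m creep"; G="python3 guard.py"; q=/dev/null
$C '[[[0,0,1.5,0],[-1.5,0,0,0],[-1.5,0,0,0]]]' >$q && $G 15 &&
$C '[[[-1,0,0,0],[-1,0,0,0]]]' >$q && $G 15 &&
$C '[[[-1,0,0,0],[-1,0,0,0]]]' >$q && $G 15 &&
$C '[[[-1,0,0,0],[-1,0,0,0]]]' >$q && $G 15 &&
$C '[[[-1,0,0,0],[-1,0,0,0]]]' >$q && $G 15 &&
$C '[[[-1,0,0,0],[-1,0,0,0],[-1,0,0,0]]]' >$q && $G 15
```

```text
depth 60.2 side 1.2 z 37.5 F [-0.1  0.2 -1. ] t 16.4
depth 59.1 side 1.1 z 37.7 F [ 3.2 -0.3 -3.2] t 16.6
depth 58.9 side 1.1 z 37.9 F [ 9.6 -0.1 -5.3] t 16.9
depth 57.4 side 1.1 z 38.2 F [ 8.3 -0.1 -4.7] t 17.1
depth 55.5 side 1.1 z 38.2 F [ 9.1  0.  -5. ] t 17.4
depth 52.4 side 1.1 z 38.1 F [ 8.7 -0.1 -4.1] t 17.7
```

The tray is moving at about 9 N. The stop should come at a depth of about -31.

```bash
C="python3 -m creep"; G="python3 guard.py"; q=/dev/null
$C '[[[-2,0,0,0],[-2.5,0,0,0],[-2.5,0,0,0],[-2.5,0,0,0]]]' >$q && $G 15 &&
$C '[[[-2.5,0,0,0],[-2.5,0,0,0],[-2.5,0,0,0],[-2.5,0,0,0]]]' >$q && $G 15 &&
$C '[[[-2.5,0,0,0],[-2.5,0,0,0],[-2.5,0,0,0],[-2.5,0,0,0]]]' >$q && $G 15 &&
$C '[[[-2.5,0,0,0],[-2.5,0,0,0],[-2.5,0,0,0],[-2.5,0,0,0]]]' >$q && $G 15 &&
$C '[[[-2.5,0,0,0],[-2.5,0,0,0],[-2.5,0,0,0],[-2.5,0,0,0]]]' >$q && $G 15 &&
$C '[[[-2.5,0,0,0],[-2.5,0,0,0],[-2.5,0,0,0],[-2.5,0,0,0]]]' >$q && $G 15 &&
$C '[[[-2.5,0,0,0],[-2.5,0,0,0],[-2.5,0,0,0],[-2,0,0,0]]]' >$q && $G 15
python3 - <<'E'
from bench import snapshot
import cv2,numpy as np
a=snapshot("side")
cv2.imwrite("pics/s4.png",cv2.resize(a["color"][130:330,270:470,::-1],(600,600)))
E
```

```text
depth 42.9 side 1.1 z 38.2 F [ 9.1  0.  -4.6] t 18.2
depth 32.9 side 1.1 z 38.1 F [ 9.5 -0.2 -5.5] t 18.7
depth 22.8 side 1.1 z 38.2 F [ 9.8  0.  -4.7] t 19.2
depth 12.8 side 1.1 z 38.2 F [ 7.8  0.1 -4.7] t 19.7
depth 2.8 side 1.1 z 38.2 F [ 9.9  0.7 -5.6] t 20.2
depth -7.2 side 1.1 z 38.2 F [ 8.9 -0.  -4.8] t 20.7
depth -16.7 side 1.1 z 38.2 F [ 9.2  0.  -4. ] t 21.2
```

View pics/s4.png

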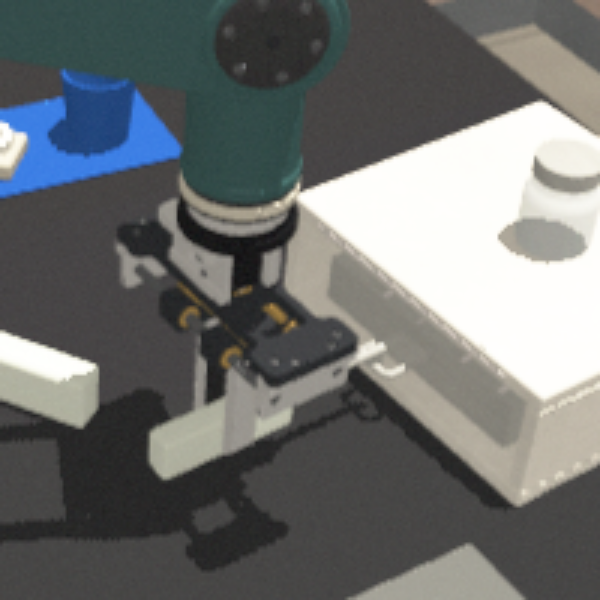

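The eye shows at (390,365) with the hook in it. The tray front fills the mouth just behind the ledge, and the jar, beaker and cast have not moved. Now I'll ease it to the stop, watching for the force to rise.

```bash
C="python3 -m creep"; G="python3 guard.py"; q=/dev/null
$C '[[[-2,0,0,0],[-2,0,0,0],[-2,0,0,0],[-2,0,0,0]]]' >$q && $G 14 &&
$C '[[[-1,0,0,0],[-1,0,0,0]]]' >$q && $G 13 &&
$C '[[[-1,0,0,0],[-1,0,0,0]]]' >$q && $G 13 &&
$C '[[[-0.5,0,0,0],[-0.5,0,0,0]]]' >$q && $G 13 &&
$C '[[[-0.5,0,0,0],[-0.5,0,0,0]]]' >$q && $G 13 &&
$C '[[[-0.5,0,0,0],[-0.5,0,0,0]]]' >$q && $G 13 &&
$C '[[[-0.5,0,0,0],[-0.5,0,0,0]]]' >$q && $G 13 &&
$C '[[[-0.5,0,0,0],[-0.5,0,0,0]]]' >$q && $G 13 &&
$C '[[[-0.5,0,0,0],[-0.5,0,0,0]]]' >$q && $G 13 &&
$C '[[[-0.5,0,0,0],[-0.5,0,0,0]]]' >$q && $G 13 &&
$C '[[[-0.5,0,0,0],[-0.5,0,0,0]]]' >$q && $G 13 
```

```text
depth -24.6 side 1.1 z 38.3 F [ 8.3  0.6 -5.3] t 21.8
depth -26.6 side 1.1 z 38.3 F [10.3  0.4 -5.4] t 22.0
depth -28.6 side 1.1 z 38.3 F [ 9.1  0.6 -4.9] t 22.3
depth -29.6 side 1.1 z 38.3 F [ 9.2  0.6 -5.1] t 22.5
depth -30.6 side 1.0 z 38.3 F [ 9.4 -0.1 -3.5] t 22.8
depth -31.2 side 1.0 z 38.4 F [10.6  0.  -4.4] t 23.0
depth -31.4 side 0.9 z 38.8 F [11.6  0.1 -4.8] t 23.3
depth -31.5 side 0.9 z 39.2 F [12.9  1.2 -5.7] t 23.5
depth -31.7 side 0.7 z 39.5 F [14.7  0.1 -5.5] t 23.8
```

The stop is reached: travel has ended at -31.5 (59 minus 90) while the force rises to 14.7 N. I'll release, centre the tip in the hole and lift out.

```bash
C="python3 -m creep"; G="python3 guard.py"; q=/dev/null
$C '[[[2,0,0,0],[2,0,0,0],[1,0,0,0],[0,0,0,0]]]' >$q && $G 3 &&
$C '[[[0,0,-2,0],[0,0,-3,0]]]' >$q && $G 3 &&
$C '[[[0,0,-3,0],[0,0,-3,0]]]' >$q && $G 3 &&
$C '[[[0,0,-4,0],[0,0,-4,0]]]' >$q && $G 3 &&
$C '[[[0,0,-10,0],[0,0,-20,0],[0,0,-20,0],[-20,0,-20,0],[-20,0,0,0],[-20,0,0,0],[0,0,0,0]]]' 
$G 3
python3 - <<'E'
from bench import snapshot
import cv2,numpy as np
a=snapshot("side");np.savez("s5.npz",**a);b=snapshot("top");np.savez("t5.npz",**b)
cv2.imwrite("pics/s5.png",np.hstack([cv2.resize(x[...,::-1],(400,400)) for x in(a["color"][120:320,270:470],b["color"][90:290,230:430])]))
E
```

```text
depth -31.5 side 0.9 z 38.2 F [6.3 0.1 1.3] t 24.3
depth -31.5 side 0.9 z 38.2 F [6.3 0.1 1.3] t 24.3
```

View pics/s5.png

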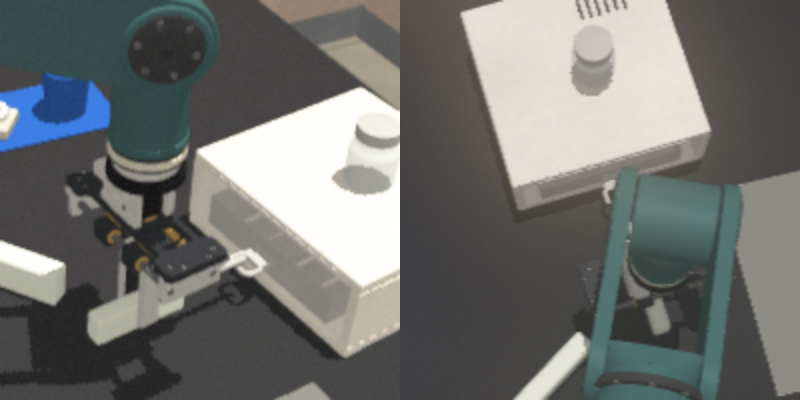

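The crop shows the hook still in the eye at (250,262) and the tray front at the mouth. It still pulls 6 N because of compliance, so the guard stopped the chain before the lift. I'll ease forward 4.5 mm more and then lift.

```bash
C="python3 -m creep"; G="python3 guard.py"; q=/dev/null
$C '[[[1.5,0,0,0],[1.5,0,0,0],[1.5,0,0,0],[0,0,0,0]]]' >$q && $G 3 &&
$C '[[[0,0,-2,0],[0,0,-3,0]]]' >$q && $G 3 &&
$C '[[[0,0,-3,0],[0,0,-3,0]]]' >$q && $G 3 &&
$C '[[[0,0,-4,0],[0,0,-4,0]]]' >$q && $G 3 &&
$C '[[[0,0,-4,0],[0,0,-4,0]]]' >$q && $G 3 &&
$C '[[[0,0,-20,0],[0,0,-20,0],[-20,0,-20,0],[-20,0,-10,0],[-20,0,0,0],[0,0,0,0],[0,0,0,0]]]' 
$G 3
python3 - <<'E'
from bench import snapshot
import cv2,numpy as np
a=snapshot("side");np.savez("s5.npz",**a);b=snapshot("top");np.savez("t5.npz",**b)
cv2.imwrite("pics/s6.png",np.hstack([cv2.resize(x[...,::-1],(400,400)) for x in(a["color"][120:320,270:470],b["color"][90:290,230:430])]))
E
```

```text
depth -29.3 side 1.6 z 36.7 F [-1.4 -1.2 -0.4] t 24.9
depth -28.6 side 1.4 z 42.2 F [-1.6 -0.4 -1.6] t 25.1
depth -28.2 side 1.2 z 48.8 F [ 0.7  0.1 -1.3] t 25.4
depth -28.1 side 1.2 z 56.8 F [ 0.2 -0.  -1.3] t 25.6
depth -28.2 side 1.2 z 64.8 F [-0.4 -0.4 -2.3] t 25.9
time: 26.75
tool_pos: [0.401, -0.1096, 0.1345]
ee_rot: [-3.142, -0.001, 0.122]
wrist_force: [0.3, -0.6, -0.7]
width: 0.0216
depth -87.8 side 1.2 z 134.5 F [ 0.2 -0.6 -0.7] t 26.8
```

View pics/s6.png

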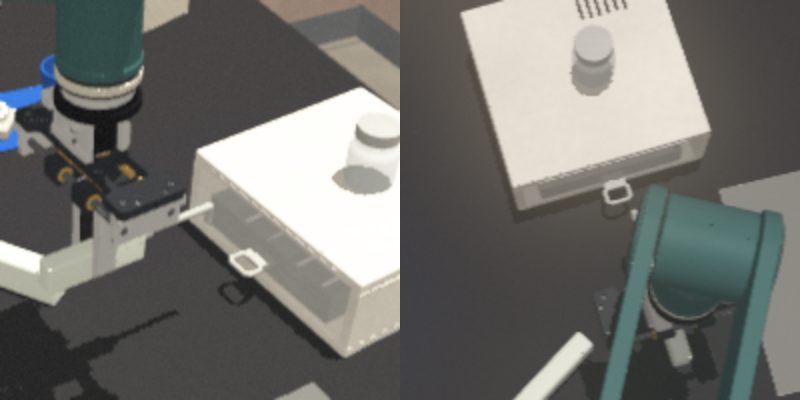

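The hook is free of the eye, which sits at (247,263), and the tray front is flush with the mouth. Next I'll measure the tray's position and check whether the hook tilted in the grip.

```bash
python3 - <<'E'
from h import *
from bench import get_obs
a=np.radians(7);x=np.array([np.cos(a),np.sin(a)]);n=np.array([-x[1],x[0]])
o=get_obs();t=o["tool_pos"]
for f in("s5.npz","t5.npz"):
    s=np.load(f);P=cloud(s);q=P[...,:2]-t[:2]
    L=np.stack([q@x,q@n,P[...,2]-t[2]],-1)*1000
    m=(abs(L[...,1])<12)&(L[...,0]>50)&(L[...,0]<165)&(abs(L[...,2]-18)<22)
    M=L[m];print(f,"rod",m.sum(),M[np.argsort(M[:,0])][::max(1,len(M)//10)].round(0).astype(int).tolist())
    c=P[...,:2]-[.627269,-.083043];K=np.stack([c@x,c@n,P[...,2]],-1)*1000
    m=(abs(K[...,1])<90)&(abs(K[...,0])<20)&(K[...,2]>25)&(K[...,2]<80);M=K[m]
    print("trayfront x",np.percentile(M[:,0],[5,25,50,75,95]).round(1),len(M))
    m=(abs(K[...,1])<25)&(K[...,0]>-60)&(K[...,0]<-8)&(K[...,2]>30)&(K[...,2]<65);M=K[m]
    if len(M):print("eye",M.min(0).round(1),M.max(0).round(1),len(M))
E
```

```text
s5.npz rod 124 [[50, -9, 16], [60, -9, 18], [90, -4, 15], [103, -3, 16], [110, -4, 13], [117, -1, 19], [124, -2, 16], [130, -4, 18], [135, 1, 2], [138, 0, 18], [141, -3, 18]]
trayfront x [-12.8  -0.5   0.5   1.5   3.5] 851
eye [-42.9 -21.3  38.7] [-8.  17.6 50.3] 151
t5.npz rod 16 [[71, 1, 26], [75, -1, 22], [131, 4, 16], [133, 4, 18], [134, 3, 20], [136, 3, 23], [138, 4, 10], [138, 0, 20], [139, 3, -3], [139, 4, 15], [139, 2, 20], [140, 4, 19], [141, 1, 21], [142, -2, 16], [142, 3, 20], [145, 0, 16]]
trayfront x [-14.    2.1   3.    4.2  17.8] 489
eye [-40.5 -16.2  42.4] [-8.3 20.9 53.6] 102
```

```bash
python3 - <<'E'
from h import *
from bench import get_obs
o=get_obs()
for f,t,yaw in(("s2.npz",np.array([.4101,-.326,.1463]),.148),("s5.npz",o["tool_pos"],.122),("t2.npz",np.array([.4101,-.326,.1463]),.148),("t5.npz",o["tool_pos"],.122)):
    x=np.array([np.cos(yaw),np.sin(yaw)]);n=np.array([-x[1],x[0]])
    s=np.load(f);P=cloud(s);q=P[...,:2]-t[:2]
    L=np.stack([q@x,q@n,P[...,2]-t[2]],-1)*1000
    for lo,hi in((-60,-45),(-45,-30),(-30,-15),(15,30),(30,45),(45,55),(60,80),(80,100),(100,120),(120,135),(135,146)):
        m=(abs(L[...,1])<12)&(L[...,0]>lo)&(L[...,0]<hi)&(abs(L[...,2]-12)<28);M=L[m]
        if len(M)>4:print(f,lo,len(M),"zmin/85pct",np.percentile(M[:,2],[5,85]).round(1),"y",M[:,1].mean().round(1))
E
```

```text
s2.npz -60 235 zmin/85pct [-1.8 27.1] y -4.0
s2.npz -45 156 zmin/85pct [ 0.6 28.2] y -5.3
s2.npz -30 151 zmin/85pct [ 0.7 28. ] y -5.1
s2.npz 15 31 zmin/85pct [ 1.7 25.8] y -11.0
s2.npz 30 23 zmin/85pct [-2.7 23.1] y -9.0
s2.npz 135 11 zmin/85pct [17.7 21.1] y -2.4
s5.npz -60 139 zmin/85pct [-0.2 28.3] y -5.0
s5.npz -45 98 zmin/85pct [-1.5 29.1] y -5.8
s5.npz -30 90 zmin/85pct [-2.2 29. ] y -6.0
s5.npz 15 30 zmin/85pct [-1.8 19.1] y -11.3
s5.npz 30 36 zmin/85pct [-3.6 17.4] y -11.2
s5.npz 45 19 zmin/85pct [-1.5 17.1] y -11.0
s5.npz 60 12 zmin/85pct [12.9 17.9] y -6.4
s5.npz 80 9 zmin/85pct [13.4 18. ] y -5.0
s5.npz 100 35 zmin/85pct [13.4 18.9] y -2.9
s5.npz 120 29 zmin/85pct [-0.9 19.7] y -3.4
s5.npz 135 32 zmin/85pct [-4.6 15.8] y -3.1
t2.npz -60 15 zmin/85pct [23.6 28.6] y -3.0
t2.npz -45 44 zmin/85pct [23.7 28.9] y 0.8
t2.npz -30 17 zmin/85pct [24.4 28.3] y 3.6
t2.npz 45 16 zmin/85pct [16.8 28. ] y 4.6
t2.npz 60 31 zmin/85pct [18.  22.5] y 3.1
t2.npz 80 26 zmin/85pct [17.6 22.2] y 3.1
t2.npz 100 27 zmin/85pct [15.6 23.1] y 3.2
t2.npz 120 19 zmin/85pct [18.3 22.8] y 3.1
t2.npz 135 17 zmin/85pct [ 2.7 20.8] y 4.1
t5.npz -60 46 zmin/85pct [ 6.3 31. ] y 3.1
t5.npz -45 63 zmin/85pct [12.7 32. ] y 2.2
t5.npz -30 49 zmin/85pct [11.6 31.6] y 1.2
t5.npz 135 11 zmin/85pct [ 3.7 20.6] y 2.1
```

The tilt is about 1° nose-down, which is harmless. Taking the hook back to where it stood on the mat.

```bash
C="python3 -m creep"; G="python3 guard.py"; q=/dev/null
$C '[[[-3.7,42.9,0,0],[-3.7,42.9,0,0],[-3.7,42.9,0,0],[-3.7,42.9,0,0],[-3.7,42.9,0,-1.5],[0,0,0,0],[0,0,0,0]]]' && $G 3 &&
$C '[[[0,0,30,0],[0,0,30,0],[0,0,30,0],[0,0,18,0],[0,0,5,0],[0,0,0,0]]]' >$q && $G 3 &&
$C '[[[0,0,2,0],[0,0,1.5,0]]]' >$q && $G 3 &&
$C '[[[0,0,1,0],[0,0,1,0]]]' >$q && $G 3 &&
$C '[[[0,0,1,0],[0,0,1,0]]]' >$q && $G 3 &&
$C '[[[0,0,1,0],[0,0,1,0]]]' >$q && $G 3 &&
$C '[[[0,0,1,0],[0,0,1,0]]]' >$q && $G 3
```

```text
time: 27.72
tool_pos: [0.4085, -0.3243, 0.1338]
ee_rot: [-3.14, 0.001, 0.148]
wrist_force: [0.1, 0.8, -1.3]
width: 0.0216
depth -106.6 side -212.8 z 133.8 F [ 0.2  0.8 -1.3] t 27.7
depth -106.3 side -213.4 z 22.1 F [ 0.2  0.2 -0.6] t 28.5
depth -106.3 side -213.8 z 18.9 F [-0.4  0.7 -0.3] t 28.7
depth -106.7 side -213.4 z 16.1 F [ 0.   0.3 -0.5] t 29.0
depth -106.8 side -213.2 z 13.9 F [ 0.1 -0.6 -0.8] t 29.2
depth -106.8 side -213.2 z 11.9 F [-0.4  0.2 -0.1] t 29.5
depth -106.8 side -213.3 z 9.9 F [-0.6 -0.1 -0.8] t 29.7
```

```bash
C="python3 -m creep"; G="python3 guard.py"; q=/dev/null
$C '[[[0,0,0.8,0],[0,0,0.5,0],[0,0,0,0]]]' >$q && $G 4 
$C '[[[0,0,0,0],[0,0,0,0],[0,0,0,0],[0,0,0,0]]]' 0.6
$C '[[[0,0,-10,0],[0,0,-30,0],[0,0,-50,0],[0,0,-50,0],[0,0,-50,0],[-40,0,0,0],[-40,0,0,0],[-40,0,0,0]]]'
$C '[[[-40,0,0,0],[-20,0,0,0],[0,40,0,0],[0,40,0,0],[0,0,0,0],[0,0,0,0]]]'
python3 - <<'E'
from bench import snapshot
from h import *
a=snapshot("side");np.savez("s7.npz",**a);b=snapshot("top");np.savez("t7.npz",**b)
cv2.imwrite("pics/s7.png",np.hstack([cv2.resize(x[...,::-1],(400,400)) for x in(a["color"][140:440,240:540],b["color"][60:300,240:480])]))
for s,(u,v,e,f) in((b,(385,170,470,292)),(a,(295,310,475,420))):
    P=cloud(s)[v:f,u:e].reshape(-1,3)
    print(rect(P[(P[:,2]>.026)&(P[:,2]<.06)]),np.percentile(P[(P[:,2]>.026)&(P[:,2]<.06)][:,2],[50,95]))
E
```

```text
depth -106.8 side -213.3 z 9.7 F [-2.   2.1  5.8] t 30.1
time: 30.6
tool_pos: [0.4083, -0.3247, 0.0085]
ee_rot: [-3.141, 0.0, 0.148]
wrist_force: [0.8, -0.5, -0.3]
width: 0.0561
time: 31.6
tool_pos: [0.2886, -0.3426, 0.1997]
ee_rot: [3.14, -0.001, 0.148]
wrist_force: [0.1, -0.7, -0.1]
width: 0.0562
time: 32.35
tool_pos: [0.242, -0.43, 0.1989]
ee_rot: [-3.141, -0.0, 0.148]
wrist_force: [0.3, 0.3, 0.3]
width: 0.0565
(array([ 451.7, -316.4]), array([197.2,  23.9]), 9.1, [[352.0, -320.0], [356.0, -344.0], [551.0, -313.0], [547.0, -289.0]]) [0.03624161 0.04113226]
(array([ 490.4, -313.9]), array([113.9,  22.3]), 9.16, [[432.0, -312.0], [436.0, -334.0], [548.0, -316.0], [545.0, -294.0]]) [0.03153035 0.03753493]
```

View pics/s7.png

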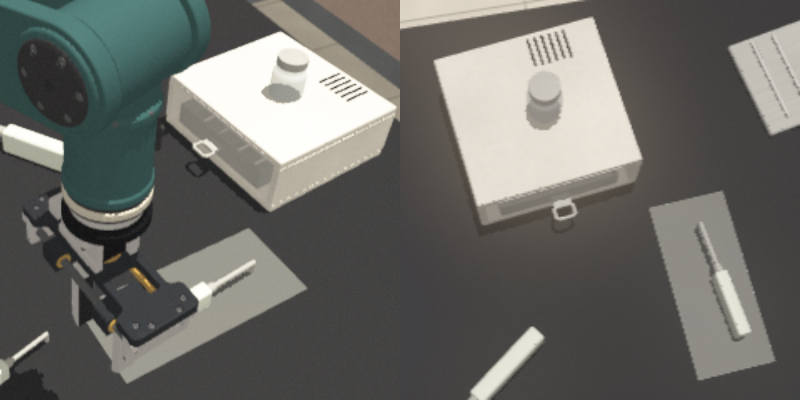

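The hook stands on the mat at (722,280) in the top crop, with the tray out and the eye visible at (565,210). I'll do a final check of the tray and the bystanders, then hand in.

```bash
python3 - <<'E'
from h import *
from bench import ticket
a=np.radians(7);x=np.array([np.cos(a),np.sin(a)]);n=np.array([-x[1],x[0]])
for f in("s7.npz","t7.npz"):
    P=cloud(np.load(f));c=P[...,:2]-[.627269,-.083043];K=np.stack([c@x,c@n,P[...,2]],-1)*1000
    m=(abs(K[...,1])<90)&(abs(K[...,0])<7)&(K[...,2]>30)&(K[...,2]<60);print(f,"tray front",np.median(K[m][:,0]).round(1))
p,q=np.load("t0.npz" if 0 else "top0.npz"),np.load("t7.npz")
d=abs(p["color"].astype(int)-q["color"]).max(-1)
print("changed px pad",(d[195:295,160:222]>40).sum(),"jar",(d[95:140,310:345]>40).sum())
print(ticket.close_job())
E
```

```text
s7.npz tray front 0.6
t7.npz tray front 2.7
changed px pad 0 jar 0
the job is handed in; nothing more can be done
None
```

The tray is drawn out to its stop, the hook is back on its mat, and I handed the job in at about 32.5 s of the 72 s allowed.

**What I did**
- I picked up the middle-sized hook and felt the front bar of the eye at 46 mm under the ledge, touching it with about 8 N. I then stepped over the bar and lowered the point into the hole without contact.
- I drew the tray out at about 9–10 N until it stopped after about 90 mm. The highest reading, at the stop, was 14.7 N.
- I eased the hook out of the eye and stood it where it had been on the mat.

**Last checks**
- **Tray:** its front face measures 0.6 mm (side camera) and 2.7 mm (top camera) behind the ledge edge; 1 mm is expected at the stop. The two cameras disagree by about 2 mm, roughly their calibration error.
- **Hook:** it stands on the mat within a few millimetres and about 1° of where it was. In the last side picture the gripper hid part of it, so that view measured only its front part.
- **Bystanders:** no pixels changed around the cast, beaker or jar in the top view.
- **Robot:** the gripper is clear of everything, and the wrist force is about zero.

**What did not go as planned**
- My first try at easing off at the stop still read 6 N, so the force guard stopped me before the lift, and I eased off another 4.5 mm first.
- The hook tilted about 1° nose-down in the grip during the pull. It touched the mat with about 6 N when I set it down.

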